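Dry a washed air-filter bowl under the blow-off nozzle

ROBOT

A 6-joint arm with a two-finger parallel gripper is mounted at the origin on the work surface. World frame = base frame: x ahead of the robot, y to its left, z up, the work surface at z = 0. Lengths are in m, angles in rad, forces in N, time in s.
With the tool pointing down it reaches from about 0.35 to 0.975 m from the base axis. Payload 4.9 kg.
Tool frame: the origin (TCP) lies midway between the tips of the shut fingers; the grasp point (between the pads) lies 19 mm behind it; z points along the fingers, y is the line along which they close (so a half turn about z gives the same grasp; the last joint's range is limited). The gripper opens to 85 mm and grips with 20 to 120 N. Pads are 22 mm wide; open, the fingers measure 114 mm over their backs; the gripper's body (76 mm by 85 mm) begins 54 mm behind the grasp point. The pads swing forward as they close: fully open they stand 13 mm farther back than shut.
Start: joints at [-1.442, 0.053, 1.613, -0, 1.476, -0.119], TCP at [0.153, -0.606, 0.231] pointing down, gripper open.
Joint ranges: [-3.01, 3.01], [-1.01, 2.22], [0.06, 2.58], [-1.02, 4.17], [0.09, 2.62], [-3.14, 3.14]. Speed limits (rad/s): [2.57, 2.57, 3.14, 3.14, 3.14, 3.14].

INTERFACE

Orientations are given as a rotation vector (axis times angle).
In Python, from station import ctrl, optics, job gives the robot as it stands.
- The arm moves only by the shell command python3 -m jog 'ROWS' [OPENING] [FORCE]. ROWS is JSON, a list of rows, each a list of 2 entries, a list of its own where there are three numbers: the shift along the tool's x, y, z in m, then the turn, a rotation vector about the tool's x, y, z in rad. A call has 1 to 5 rows; each row is the pose to reach, as a shift and turn from the pose commanded when the call began, along the tool's axes at that moment; what a row does not reach only later rows make up. A row lasts 1/10 s, in which the tool goes at most 50 mm and 8.59 degrees, less where a joint would pass 70% of its speed; a pose out of reach is approached as far as the arm can. A call with a gripper value outside its range is refused whole. OPENING is the opening, from 0 (shut) to 1 (fully open), set as the call begins (- or left out, the last holds). The fingers move at their own pace and stop on an object; FORCE is the grip in N (left out, the last holds). Time passes only in rows, so rows that repeat a pose let the fingers close. It gives the time, the measured TCP pose, the force, the opening and the grip force at its end, in the units of the state.
- ctrl.get_obs(): the state, without advancing time (a new reading comes with each control period).
- optics.get_image(name): name is "scene" or "top" or "wrist"; returns a dict with "image" (480x640x3 uint8, blue, green, red), "fx", "fy", "cx", "cy" (pixels), "rvec" (rotation vector, rad) and "tvec" (3), from world to camera coordinates, as OpenCV has them; the wrist camera has in their place "mount" (4x4, takes a point from camera to tool coordinates, whose origin is the TCP and whose axes are the flange's). Camera axes: x right, y down, z forward; pixel columns grow to the right and rows downward; lengths in m; the calibration is good to about 2 mm. A picture is of the moment at which its call begins: read the wrist's pose just before it. There is no depth.
- job.finish_job(): hands the job in; it is judged then, once.
The state is a dict: "t": time; "q": joint angles; "dq": joint speeds; "effort": joint torques, N m; "tool_pos": TCP position; "tool_rot": TCP orientation; "contact_force": force on the tool from outside, world axes, zero at the start; "wrist_torque": the same for the moment, N m; "opening": finger opening in m; "grip_force": force on a finger pad.
Only numpy, scipy, OpenCV 4.12 (cv2) and the standard library are available. Lean on these libraries where they do the work, as an engineer would, in place of code of your own. Each camera call takes 0.05 s, during which the arm holds its last target. There are 200 camera calls.

TASK

Slide the drying carriage out from under the air nozzle as far as it goes, then turn the white filter bowl upside down and set it (do not drop it) over the green peg so that its rim rests flat on the steel seat. Then push the carriage fully home again with the bowl on it, so that the bowl stands under the nozzle. Leave the black bowl and everything else on the bench where it is.

Things in the scene. Friction and masses are not known exactly. Their poses are not given: they have to be found in the camera images.
- white_bowl: White nylon filter bowl to dry: round cup, 52 mm outside, 44 mm inside, 120 mm long, 120 g. Origin at the tip of the closed end, z along its axis to the mouth: brass stub 16 mm wide to z=10 mm, cone 38 to 52 mm wide to z=24, straight to the mouth at z=120; inner floor z=24. Starts lying in a sloped V-cradle, mouth away from the robot (within 30 deg) and 30 deg down against a low lip.
- white_bowl_mouth (a point): Centre of the white bowl's mouth (rim plane), z along the bowl's axis out of the mouth.
- black_bowl: Bystander: black filter bowl of the same shape, lying in the other cradle. Leave alone.
- cradle_a: Grey V-cradle fixed to the bench, 110 mm long, foot 70 mm wide; holds the white bowl. Origin under its centre on the bench, x towards the lower end (bowl's mouth). Bowl's axis is 79 mm above the bench over the origin, falling 30 deg along x. The V-walls stop about 15 mm below the bowl's axis and within 26 mm either side of it.
- cradle_b: The other cradle, alike, holding the black bowl. Which of the two stands nearer to the drying station varies.
- station: Drying station fixed to the bench: aluminium track plate 110 (x) by 270 mm (y), 12 mm thick; origin under its centre, y is the way the carriage slides out. At x=0, y=-75 mm a brass nozzle 18 mm wide points down, tip 192 mm above the bench, on a blue arm (24 mm wide, z 224 to 246 mm) from a post at x=+85 mm. With the carriage home the bowl's top is 27 mm below the tip.
- carriage (a joint): Carriage position in m: 0 home (peg under the nozzle, end stop), 0.15 fully out (end stop). It slides along the station's +y, takes about 2 N and stays where it is left. Starts at 0 to 0.03. The carriage is a blue block 90 x 100 mm, top 35 mm above the bench.
- peg_seat (a point): Centre of the carriage's steel seat (disc 72 mm across, top 45 mm above the bench), on the peg's axis; axes as the station's. From it rises the green peg, 30 mm across, straight for 55 mm, then tapering to 18 mm; its tip is 75 mm above the seat. The bowl's rim rests on this seat.
- pull_tab (a point): Middle of the top edge of the carriage's red upright tab, 97 mm above the bench; axes as the station's. The tab stands 80 mm towards -x (robot side) and 45 mm towards +y of the peg's axis, is 10 mm thick along y, 40 mm wide along x, both broad faces free from 36 mm above the bench up: push either face or pinch it from above.
- bottle: Bystander: yellow bottle with red cap, 60 mm across, 190 mm tall, standing. Origin at the centre of its underside.
- screwdriver: Bystander: screwdriver lying on the bench, about 200 mm long, along its x axis.
- gauge: Bystander: dial pressure gauge lying on its back, 76 mm across, 30 mm tall.
- multimeter: Bystander: yellow handheld multimeter, 150 x 78 x 40 mm.
- spool: Bystander: spool of copper wire, 64 mm across, 50 mm tall.
- regulator: Bystander: air regulator, 60 x 86 x 85 mm tall.

How it is judged:
On the way, in this order (a step that is already met when the one before it is completed fails the run):
1. the carriage is slid out, more than 120 mm from home (value of joint carriage above 0.12 m), for 0.2 s.
2. the white bowl stands upside down on the seat over the peg, the carriage still out (more than 100 mm) and the fingers off the bowl (horizontal distance between white_bowl_mouth and peg_seat below 0.01 m and z of white_bowl_mouth in the frame of peg_seat between -0.004 and 0.004 m and angle between white_bowl's own z axis and vertical above 3.04 rad and linear speed of white_bowl below 0.02 m/s and angular speed of white_bowl below 0.15 rad/s and value of joint carriage above 0.1 m and contact force between white_bowl and the fingers below 0.1 N), for 0.2 s.
At the end, for the whole second after the job is handed in: White bowl mouth down on the carriage seat over the peg, at rest: rim centre within 10 mm of the peg axis and 4 mm of seat height, axis within 0.1 rad of vertical; carriage within 8 mm of home; black bowl and other bystanders within 30 mm of their starts (horizontal distance between white_bowl_mouth and peg_seat below 0.01 m and z of white_bowl_mouth in the frame of peg_seat between -0.004 and 0.004 m and angle between white_bowl's own z axis and vertical above 3.04 rad and linear speed of white_bowl below 0.02 m/s and angular speed of white_bowl below 0.15 rad/s and value of joint carriage below 0.008 m and distance of each of black_bowl, bottle, screwdriver, gauge, multimeter, spool, regulator from where it was at the start of the episode below 0.03 m); the robot touches nothing.
It fails at once if the black bowl, bottle, screwdriver, gauge, multimeter, spool or regulator is shifted by more than 30 mm (distance of any of black_bowl, bottle, screwdriver, gauge, multimeter, spool, regulator from where it was at the start of the episode above 0.03 m).
It fails at once if the white bowl falls: moves faster than 0.6 m/s with no finger on it (contact force between white_bowl and the fingers below 0.01 N and linear speed of white_bowl above 0.6 m/s).
It also fails if it takes over 72 s, if anything falls off the work surface, if the arm or the gripper's body presses on something with over 40 N, if the wrist force passes 120 N, or if a joint passes its speed limit or range.

## Working session

There is one attempt and no reset: what is moved stays moved. The work goes in short steps, Python scripts to look and compute and a shell command to move; the robot and the scene stay as the last step left them, time stands still between calls to the robot, and variables do not carry over. Pictures are saved under pics/ and viewed, at most 13 in all, crops included, and the job is handed in when it is done.

```bash
mkdir -p pics; ls; cat > h.py <<'E'
import numpy as np, cv2
from scipy.spatial.transform import Rotation as R
from station import ctrl, optics, job
def grab(name, fn=None):
    o=ctrl.get_obs(); d=optics.get_image(name)
    if 'mount' in d:
        T=np.eye(4); T[:3,:3]=R.from_rotvec(o['tool_rot']).as_matrix(); T[:3,3]=o['tool_pos']
        W=T@np.array(d['mount']); d['C']=W[:3,3]; d['Rw']=W[:3,:3]
    else:
        Rm=R.from_rotvec(np.ravel(d['rvec'])).as_matrix(); d['Rw']=Rm.T; d['C']=-Rm.T@np.ravel(d['tvec'])
    if fn: cv2.imwrite('pics/'+fn,d['image'])
    return d
def ray(d,u,v):
    r=d['Rw']@np.array([(u-d['cx'])/d['fx'],(v-d['cy'])/d['fy'],1]); return r/np.linalg.norm(r)
def plane(d,u,v,z):
    r=ray(d,u,v); return d['C']+r*(z-d['C'][2])/r[2]
def proj(d,p):
    c=d['Rw'].T@(np.array(p)-d['C']); return d['fx']*c[0]/c[2]+d['cx'], d['fy']*c[1]/c[2]+d['cy']
def tri(d1,p1,d2,p2):
    a=ray(d1,*p1); b=ray(d2,*p2); s=np.linalg.lstsq(np.c_[a,-b],d2['C']-d1['C'],rcond=None)[0]
    x=d1['C']+a*s[0]; y=d2['C']+b*s[1]; return (x+y)/2, np.linalg.norm(x-y)
def blobs(img,lo,hi,n=3,amin=40):
    m=cv2.inRange(cv2.cvtColor(img,cv2.COLOR_BGR2HSV),np.array(lo),np.array(hi))
    c=sorted(cv2.findContours(m,cv2.RETR_EXTERNAL,cv2.CHAIN_APPROX_NONE)[0],key=cv2.contourArea,reverse=True)
    return [x for x in c[:n] if cv2.contourArea(x)>amin]
E
python3 - <<'E'
from h import *
for n in('scene','top'):
    d=grab(n,n+'0.png'); print(n,d['C'],d['Rw'][:,2],d['fx'])
print(ctrl.get_obs())
E
```

```text
pics
scene [ 1.44437594 -0.55973923  1.11111527] [-0.59502883  0.40540634 -0.69396426] 529.3349992893994
top [0.52410373 0.05839084 1.12748741] [ 0.04009079  0.0036248  -0.99918947] 439.30858081596233
{'t': 0.1, 'q': array([-1.44203961e+00,  5.33135855e-02,  1.61418020e+00, -2.48033296e-05,
        1.47600594e+00, -1.18964956e-01]), 'dq': array([-1.21045356e-05, -1.67380943e-03, -5.88852294e-03, -1.61101858e-03,
        1.33254584e-03, -1.70398552e-03]), 'effort': array([ 5.08088010e-05, -3.94907606e+01, -3.71365356e+01, -1.25985530e-04,
        3.92815928e-03, -6.06928822e-06]), 'tool_pos': array([ 0.15318778, -0.60534174,  0.23015782]), 'tool_rot': array([-3.11563228e+00, -3.87894216e-01,  5.34158146e-05]), 'contact_force': array([-0.03047913,  0.41485945, -0.58722024]), 'wrist_torque': array([-0.01146629,  0.01882203, -0.01021578]), 'grip_force': 0.0, 'opening': 0.08501102128562804}
```

View pics/top0.png

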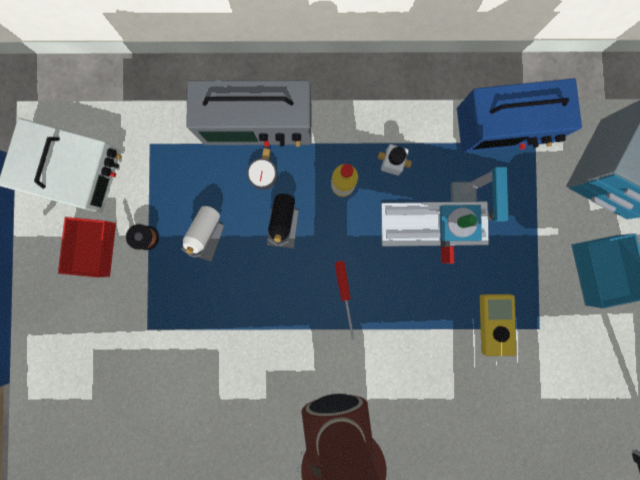

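View pics/scene0.png

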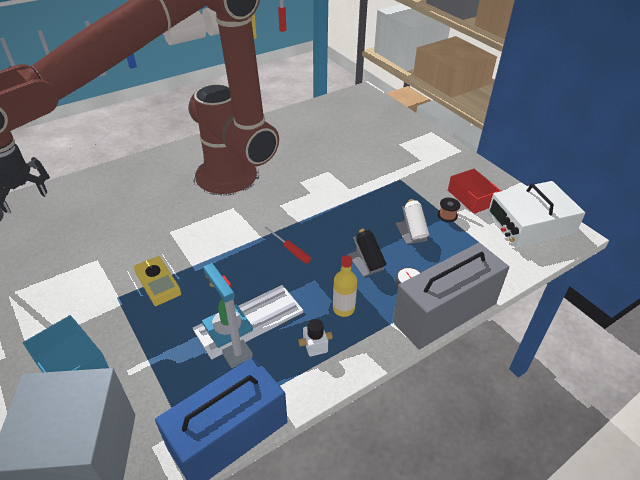

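The top view (up = +x, left = +y) has the white bowl at about (202,232) with its stub at (190,250). The black bowl is at (282,218), the station plate spans (382..488, 203..246), the tab is at (447,255) and the peg at (466,222). The scene view has the white bowl at (413,220) and the station at (250,320). I'll enlarge both areas next.

```bash
python3 - <<'E'
from h import *
t=cv2.imread('pics/top0.png'); s=cv2.imread('pics/scene0.png')
def c(im,x,y,w,h,f): return cv2.resize(im[y:y+h,x:x+w],None,fx=f,fy=f,interpolation=cv2.INTER_CUBIC)
a=c(t,170,195,70,50+25,4); b=c(s,390,190,70,75,4)
e=c(t,372,160,140,75+30,2.857); f=c(s,180,250,140,105,2.857)
top=np.hstack([a,b]); bot=np.hstack([e,f]); W=800
def pad(i): return np.pad(i,((0,0),(0,W-i.shape[1]),(0,0)))[:300]
cv2.imwrite('pics/crops.png',np.vstack([pad(top),pad(bot)]))
E
```

```text
(no output)
```

View pics/crops.png

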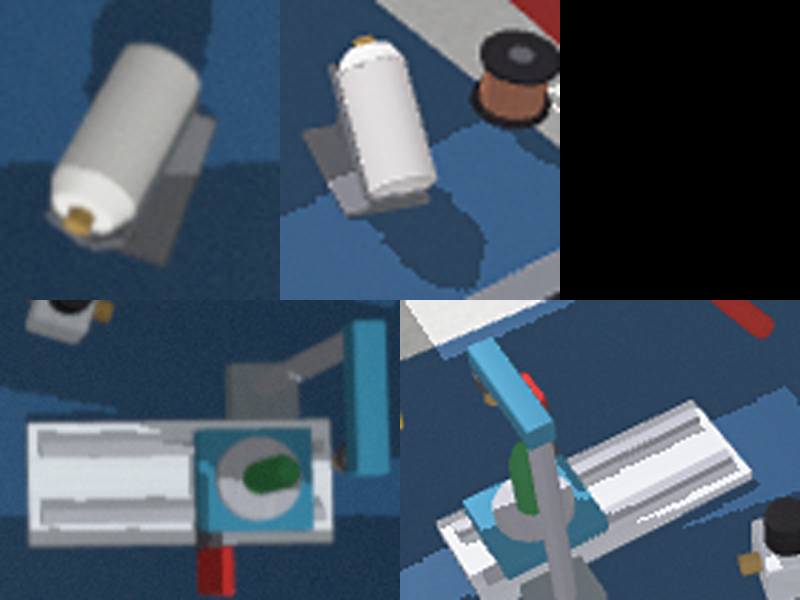

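The crops give these positions in full-image pixels:

| Feature | Top view | Scene view |
|---|---|---|
| Stub tip | ≈(189.5,250.5) | ≈(411,200.5) |
| Mouth centre | ≈(210.7,212) | ≈(421,235.5) |
| Plate corners | (381.5,203), (488,202), (381.8,246), (488,245) | – |
| Red tab | ≈(442–453.5, 246–268) | – |

```bash
python3 - <<'E'
from h import *
t=grab('top'); s=grab('scene'); np.set_printoptions(precision=4,suppress=True)
st=tri(t,(189.5,250.5),s,(411.2,200.5)); mo=tri(t,(210.7,212),s,(421,235.5)); print('stub',st,'mouth',mo)
d=mo[0]-st[0]; print('len',np.linalg.norm(d),'yaw',np.degrees(np.arctan2(d[1],d[0])),'pitch',np.degrees(np.arcsin(d[2]/np.linalg.norm(d))))
P=[plane(t,*p,.012) for p in((381.5,203.05),(487.9,202),(487.9,245),(381.8,246.1))]
print('corners',P); print('centre',np.mean(P,0),[np.linalg.norm(P[i]-P[i-1]) for i in range(4)], 'ydir', P[0]-P[1], P[3]-P[2])
for im,n in((t,'top'),(s,'scene')):
  for lo,hi in (([0,150,60],[6,255,255]),):
    for c in blobs(im['image'],lo,hi,6,15): print(n,'red',cv2.boundingRect(c),cv2.contourArea(c))
  for c in blobs(im['image'],[50,100,40],[75,255,255],2,15): print(n,'green',cv2.boundingRect(c),cv2.minAreaRect(c))
  for c in blobs(im['image'],[92,120,120],[102,255,255],4,60): print(n,'blue',cv2.boundingRect(c))
g=t['image'][240:272,436:460]
print(g[:,:,2])
E
```

```text
stub (array([0.5503, 0.3654, 0.0974]), np.float64(0.00041966811702715164)) mouth (array([0.647 , 0.3296, 0.0454]), np.float64(0.0006912618390521157))
len 0.11547278511737906 yaw -20.326063822542462 pitch -26.765529653717625
corners [array([ 0.6732, -0.098 ,  0.012 ]), array([ 0.6757, -0.3689,  0.012 ]), array([ 0.5661, -0.3672,  0.012 ]), array([ 0.5634, -0.0981,  0.012 ])]
centre [ 0.6196 -0.2331  0.012 ] [np.float64(0.10982082145999077), np.float64(0.27093527125903494), np.float64(0.10963063623883258), np.float64(0.2691147617112798)] ydir [-0.0025  0.2709  0.    ] [-0.0027  0.2691  0.    ]
top red (59, 218, 56, 59) 2732.0
top red (336, 262, 14, 38) 264.5
top red (441, 247, 12, 16) 140.0
top red (341, 165, 12, 12) 97.5
top green (458, 215, 19, 13) ((466.70001220703125, 220.60000610351562), (10.435514450073242, 18.657434463500977), 71.56504821777344)
top blue (591, 175, 49, 44)
top blue (495, 167, 14, 55)
top blue (442, 216, 40, 25)
scene red (448, 169, 53, 44) 1309.0
scene red (284, 241, 27, 22) 200.5
scene red (279, 7, 7, 24) 121.0
scene red (341, 256, 11, 11) 84.0
scene green (218
[... 2762 characters left out ...]
32  35  35  30  31  34  33  26  33  31  35  35  32  31  33  35  29
   29  30  33  31  28  29]
 [ 33  37  35  33  29  27  34  36  34  34  29  35  29  28  33  32  41  37
   32  29  30  35  31  30]
 [ 31  37  31  32  29  36  28  32  32  31  22  35  38  34  33  34  29  27
   37  33  32  32  32  33]
 [ 35  30  33  33  30  28  32  31  25  34  31  33  30  30  32  37  31  33
   31  32  26  34  27  31]
 [ 30  33  35  28  35  34  32  37  36  34  33  32  29  35  38  33  30  31
   31  36  33  33  34  35]
 [ 29  34  40  30  28  35  33  33  33  28  29  31  31  29  34  32  38  32
   34  30  24  33  35  28]
 [ 35  28  32  35  28  34  30  31  30  29  35  32  30  37  25  24  33  30
   34  31  31  27  36  33]]
```

```bash
cat > log.py <<'E'
from h import *
import json,sys
o=ctrl.get_obs(); np.set_printoptions(precision=4,suppress=True)
open('log.jsonl','a').write(json.dumps([o['q'].tolist(),o['tool_pos'].tolist(),o['tool_rot'].tolist()])+'\n')
M=R.from_rotvec(o['tool_rot']).as_matrix()
print('t',round(o['t'],2),'q',o['q'],'pos',o['tool_pos'],'z',M[:,2],'y',M[:,1],'F',o['contact_force'],'op',round(o['opening'],4),'g',round(o['grip_force'],1))
if len(sys.argv)>1:  # goal point in world -> shift in tool axes
    g=np.array(eval(sys.argv[1])); print('shift',M.T@(g-o['tool_pos']))
E
python3 log.py
python3 -m jog '[[[0.05,-0.0275,0],[0,0,0]],[[0.1,-0.055,0],[0,0,0]],[[0.15,-0.0825,0],[0,0,0.1]],[[0.2,-0.11,0],[0,0,0.2]],[[0.2,-0.11,0],[0,0,0.248]]]' 0.6
python3 log.py
python3 - <<'E'
from h import *
t=grab('top'); print(plane(t,451.4,254.7,.097), plane(t,449.5,254.7,.097), plane(t,453.6,254.7,.097), plane(t,451.4,246,.097),plane(t,451.4,263.3,.097))
print('block x edges', plane(t,442,240,.035), plane(t,482,240,.035))
E
python3 log.py '[.54,-.25,.231]'
```

```text
t 0.2 q [-1.442   0.0531  1.6138  0.      1.476  -0.119 ] pos [ 0.1533 -0.6055  0.2305] z [-0.0002  0.0013 -1.    ] y [ 0.2453 -0.9694 -0.0013] F [-0.333   0.1753 -0.0314] op 0.0852 g 0.0
t: 0.7
tool_pos: [0.3222, -0.4476, 0.2311]
tool_rot: [-3.141, 0.001, -0.001]
contact_force: [-0.0, -0.4, 0.1]
opening: 0.0515
grip_force: 0.0
t 0.7 q [-1.0823 -0.1226  1.7841  0.0008  1.4805  0.4891] pos [ 0.3222 -0.4476  0.2311] z [ 0.0005  0.0008 -1.    ] y [-0.0007 -1.     -0.0008] F [-0.0385 -0.3584  0.1384] op 0.0515 g 0.0
[ 0.54019064 -0.24903308  0.097     ] [ 0.5401918  -0.24458668  0.097     ] [ 0.54018929 -0.25418138  0.097     ] [ 0.56058496 -0.24928419  0.097     ] [ 0.5200625  -0.24878526  0.097     ]
block x edges [ 0.57772012 -0.24462528  0.035     ] [ 0.577682   -0.34397983  0.035     ]
t 0.75 q [-1.0787 -0.1231  1.7846  0.0032  1.4812  0.4906] pos [ 0.3242 -0.4458  0.2311] z [ 0.0023  0.0025 -1.    ] y [ 0.0011 -1.     -0.0024] F [2.486  1.0151 0.7326] op 0.0512 g 0.0
shift [ 0.216  -0.1956  0.0011]
```

```bash

python3 -m jog '[[[0.04,-0.036,0],[0,0,0]],[[0.075,-0.068,0],[0,0,0]],[[0.11,-0.1,0],[0,0,0]],[[0.145,-0.132,0],[0,0,0]],[[0.18,-0.164,0],[0,0,0]]]' >/dev/null
python3 -m jog '[[[0.036,-0.032,0.02],[0,0,0]],[[0.036,-0.032,0.06],[0,0,0]],[[0.036,-0.032,0.1],[0,0,0]],[[0.036,-0.032,0.13],[0,0,0]],[[0.036,-0.032,0.13],[0,0,0]]]' 
python3 log.py '[.54,-.249,.062]'
```

```text
t: 1.75
tool_pos: [0.5327, -0.252, 0.0952]
tool_rot: [-3.136, -0.0, 0.015]
contact_force: [0.3, 0.3, 0.1]
opening: 0.0513
grip_force: 0.0
t 1.75 q [-0.5681  0.0975  1.8025 -0.0001  1.2529  1.0025] pos [ 0.5327 -0.252   0.0952] z [-0.0096  0.006  -0.9999] y [ 0.0002 -1.     -0.006 ] F [0.2938 0.3019 0.1485] op 0.0513 g 0.0
shift [ 0.0077 -0.0028  0.0331]
```

```bash

python3 -m jog '[[[0.004,-0.001,0.03],[0,0,0]],[[0.004,-0.001,0.03],[0,0,0]]]' >/dev/null
python3 -m jog '[[[0,0,0],[0,0,0]],[[0,0,0],[0,0,0]],[[0,0,0],[0,0,0]],[[0,0,0],[0,0,0]]]' 0 20
python3 log.py
python3 -m jog '[[[0,-0.02,0],[0,0,0]],[[0,-0.045,0],[0,0,0]],[[0,-0.07,0],[0,0,0]],[[0,-0.095,0],[0,0,0]],[[0,-0.115,0],[0,0,0]]]' 
python3 log.py
```

```text
t: 2.35
tool_pos: [0.5414, -0.2538, 0.0738]
tool_rot: [3.14, 0.001, 0.004]
contact_force: [-0.3, 1.9, 6.8]
opening: 0.0096
grip_force: 23.7
t 2.35 q [-0.5629  0.134   1.8022  0.0002  1.2023  1.0073] pos [ 0.5414 -0.2538  0.0738] z [ 0.0027 -0.0015 -1.    ] y [ 0.0005 -1.      0.0015] F [-0.3429  1.8803  6.8292] op 0.0096 g 23.7
t: 2.85
tool_pos: [0.5401, -0.1386, 0.0737]
tool_rot: [3.138, 0.002, -0.001]
contact_force: [-6.8, -3.7, 10.0]
opening: 0.0097
grip_force: 24.1
t 2.85 q [-0.3831  0.0449  1.8977 -0.0036  1.1985  1.188 ] pos [ 0.5401 -0.1386  0.0737] z [-0.0008 -0.0033 -1.    ] y [ 0.001  -1.      0.0033] F [-6.8186 -3.7347 10.0144] op 0.0097 g 24.1
```

```bash

python3 -m jog '[[[0,-0.008,0],[0,0,0]],[[0,-0.016,0],[0,0,0]],[[0,-0.016,0],[0,0,0]]]' 
python3 -m jog '[[[0,-0.004,0],[0,0,0]],[[0,-0.008,0],[0,0,0]],[[0,-0.008,0],[0,0,0]]]' 
python3 log.py; python3 - <<'E'
from h import *
t=grab('top','top1.png')
for c in blobs(t['image'],[50,100,40],[75,255,255],1,15): print('green',cv2.minAreaRect(c))
for c in blobs(t['image'],[92,120,100],[102,255,255],6,60): print('blue',cv2.boundingRect(c))
E
```

```text
t: 3.15
tool_pos: [0.5399, -0.1218, 0.0738]
tool_rot: [3.141, 0.003, -0.002]
contact_force: [-8.6, 1.3, 12.0]
opening: 0.0097
grip_force: 24.1
t: 3.45
tool_pos: [0.5398, -0.1153, 0.0737]
tool_rot: [3.139, 0.002, -0.003]
contact_force: [-8.9, -2.5, 10.9]
opening: 0.0096
grip_force: 24.3
t 3.45 q [-0.3435  0.0328  1.9102 -0.0036  1.1993  1.2275] pos [ 0.5398 -0.1153  0.0737] z [-0.0018 -0.0029 -1.    ] y [ 0.0011 -1.      0.0029] F [-8.8837 -2.4906 10.9287] op 0.0096 g 24.3
green ((411.0, 220.5), (9.0, 14.0), 90.0)
blue (583, 234, 57, 74)
blue (570, 175, 70, 44)
blue (492, 166, 17, 56)
blue (387, 206, 40, 25)
```

```bash

python3 -m jog '[[[0,-0.002,0],[0,0,0]],[[0,-0.004,0],[0,0,0]],[[0,-0.004,0],[0,0,0]],[[0,-0.004,0],[0,0,0]]]' ; python3 log.py
```

```text
t: 3.9
tool_pos: [0.5399, -0.1152, 0.0737]
tool_rot: [3.131, 0.001, -0.002]
contact_force: [-9.1, -14.8, 8.1]
opening: 0.0099
grip_force: 25.4
t 3.9 q [-0.3398  0.0315  1.9115 -0.011   1.1963  1.2345] pos [ 0.5399 -0.1152  0.0737] z [-0.0012 -0.0104 -0.9999] y [ 0.0006 -0.9999  0.0104] F [ -9.1344 -14.7755   8.1135] op 0.0099 g 25.4
```

```bash

python3 -m jog '[[[0,0.003,0],[0,0,0]],[[0,0.003,0],[0,0,0]],[[0,0.003,0],[0,0,0]]]' 0.6 >/dev/null
python3 -m jog '[[[0,0,-0.04],[0,0,0]],[[0,0,-0.09],[0,0,0]],[[0,0,-0.14],[0,0,0]],[[0,0,-0.19],[0,0,0]],[[0,0,-0.23],[0,0,0]]]' 1
python3 log.py
python3 - <<'E'
from h import *
t=grab('top'); s=grab('scene'); w=grab('wrist','wrist1.png')
for d in (t,s,w):
  for c in blobs(d['image'],[50,100,40],[75,255,255],1,15): print('green',cv2.minAreaRect(c))
print(proj(w,[.62,-.16,.12]),proj(w,[.62,-.16,.045]))
E
cat > fit.py <<'E'
from h import *
import json
from scipy.optimize import least_squares
D=[json.loads(l) for l in open('log.jsonl')]
def rz(a): return R.from_euler('z',a).as_matrix()
def ry(a): return R.from_euler('y',a).as_matrix()
def fk(q,p):
    d1,a1,a2,off,d4,e3,dt=p   # e3: elbow offset, off: lateral
    A=rz(q[0]); x=A@np.array([a1,off,d1]); A=A@ry(q[1]); x=x+A@[0,0,a2]
    A=A@ry(q[2]); x=x+A@[e3,0,d4]; A=A@rz(q[3])@ry(q[4]); x=x+A@[0,0,dt]; return x,A@rz(q[5])
if __name__=='__main__':
    res=lambda p: np.concatenate([fk(q,p)[0]-x for q,x,_ in D])
    r=least_squares(res,[.3,0,.45,.05,.45,0,.25]); print(r.x,np.abs(r.fun).max())
    for q,x,rv in D[::4]: print(fk(q,r.x)[1].T@R.from_rotvec(rv).as_matrix())
    np.save('p.npy',r.x)
E
python3 fit.py
```

```text
t: 4.7
tool_pos: [0.5407, -0.1128, 0.3048]
tool_rot: [3.141, 0.001, 0.005]
contact_force: [-0.1, -0.5, -0.4]
opening: 0.0856
grip_force: 0.0
t 4.7 q [-0.3406 -0.1564  1.6931  0.0003  1.6017  1.2297] pos [ 0.5407 -0.1128  0.3048] z [ 0.0031 -0.0008 -1.    ] y [ 0.0005 -1.      0.0008] F [-0.0757 -0.5396 -0.4287] op 0.0856 g 0.0
green ((406.63214111328125, 220.46226501464844), (6.021972179412842, 13.015229225158691), 29.05460548400879)
green ((271.65997314453125, 289.1199951171875), (24.465898513793945, 10.60660171508789), 81.8698959350586)
green ((368.5, 121.5), (37.0, 39.0), 90.0)
(np.float64(375.57717062460654), np.float64(118.28476172607674)) (np.float64(364.12672212555003), np.float64(120.20361113583603))
[2.37999995e-01 2.56472574e-09 4.26400000e-01 7.41999999e-02
 6.09899997e-01 9.56999997e-02 2.79499996e-01] 6.336363100878373e-10
[[ 2.16371690e-16 -1.00000000e+00 -5.63216055e-16]
 [ 1.00000000e+00  2.21351749e-16  1.54635229e-16]
 [-1.51705965e-16 -5.78014680e-16  1.00000000e+00]]
[[ 1.26304809e-16 -1.00000000e+00  5.12468099e-16]
 [ 1.00000000e+00  5.90214250e-17  3.84019730e-16]
 [-4.53416182e-16  5.27496162e-16  1.00000000e+00]]
[[ 1.17044491e-16 -1.00000000e+00  7.22031301e-16]
 [ 1.00000000e+00  1.17781444e-16  2.97445376e-16]
 [-2.79782368e-16  7.20821325e-16  1.00000000e+00]]
```

```bash
cat > ik.py <<'E'
from fit import *
P=np.load('p.npy'); K=np.array([[0,-1,0],[1,0,0],[0,0,1.]])
LO=np.array([-3.01,-1.01,.06,-1.02,.09,-3.14]); HI=np.array([3.01,2.22,2.58,4.17,2.62,3.14])
def ik(x,M,q0):
    def f(q):
        X,A=fk(q,P); return np.r_[(X-x)*5,R.from_matrix((A@K).T@M).as_rotvec()]
    r=least_squares(f,np.clip(q0,LO+.01,HI-.01),bounds=(LO,HI)); return r.x,np.abs(r.fun).max()
def frame(z,y): z=np.array(z)/np.linalg.norm(z); y=y-z*(y@z); y/=np.linalg.norm(y); return np.c_[np.cross(y,z),y,z]
E
python3 - <<'E'
from ik import *
np.set_printoptions(precision=3,suppress=True)
print(optics.get_image('wrist')['mount'])
st=np.array([.5503,.3654,.100]); q0=ctrl.get_obs()['q']
yaw=np.radians(-20)
h=np.array([np.cos(yaw),np.sin(yaw),0]); n=np.array([-h[1],h[0],0]); U=np.array([0,0,1.])
rng=np.random.default_rng(0)
for dn in (30,45):
  a=h*np.cos(np.radians(dn))-U*np.sin(np.radians(dn)); m=h*np.cos(np.pi/6)-U*.5
  g=st+.042*m
  for s in (1,-1):
    best=set()
    for k in range(25):
      qs=q0 if k==0 else rng.uniform(LO,HI)
      q,e=ik(g+.019*a,frame(a,s*n),qs)
      if e<1e-4: best.add(tuple(np.round(q,2)))
    print(dn,s,best)
    M=frame(a,s*n); print(R.from_matrix(M).as_rotvec())
E
```

```text
[[-0.001 -0.96  -0.28   0.071]
 [ 1.    -0.001 -0.    -0.   ]
 [-0.    -0.28   0.96  -0.142]
 [ 0.     0.     0.     1.   ]]
30 1 set()
[ 0.365  2.069 -0.211]
30 -1 set()
[ 2.541 -0.448  1.467]
45 1 {(np.float64(0.66), np.float64(0.24), np.float64(1.86), np.float64(-0.96), np.float64(0.82), np.float64(0.04))}
[ 0.41   2.327 -0.17 ]
45 -1 {(np.float64(0.66), np.float64(0.24), np.float64(1.86), np.float64(-0.96), np.float64(0.82), np.float64(-3.1))}
[ 2.743 -0.484  1.136]
```

```bash
python3 - <<'E'
from ik import *
np.set_printoptions(precision=2,suppress=True)
st=np.array([.5503,.3654,.100]); q0=ctrl.get_obs()['q']
yaw=np.radians(-20)
h=np.array([np.cos(yaw),np.sin(yaw),0]); n=np.array([-h[1],h[0],0]); U=np.array([0,0,1.])
m=h*np.cos(np.pi/6)-U*.5
for dn in (50,55,60):
  a=h*np.cos(np.radians(dn))-U*np.sin(np.radians(dn)); g=st+.042*m
  M=frame(a,-n); Mg=frame(a,n)
  for nm,MM in(('+',Mg),('-',M)):
    q,e=ik(g+.019*a,MM,[.66,.24,1.86,-.8,.9,.04 if nm=='+' else -3.1]); ql,el=ik(g+.019*a+[0,0,.15],MM,q); qp,ep=ik(g+.019*a-.1*a,MM,q); print(dn,nm,q,round(e,5),'pre',qp,round(ep,5),'lift',ql,round(el,5))
    for ph in range(-180,181,45):
      F=R.from_rotvec(U*np.radians(ph))*R.from_rotvec(n*np.pi/3)*R.from_matrix(MM); F=F.as_matrix()
      gp=np.array([.62,-.16,.165-.042]); out=[]
      for dz in(.12,0):
        b=min((ik(gp+[0,0,dz]+.019*F[:,2],F,qq) for qq in (ql,q0,[-.3,.1,1.8,.5,1.3,1],[-.3,.1,1.8,.5,1.3,-1])),key=lambda v:v[1]); out.append(b)
      if max(b[1] for b in out)<1e-3: print('   ph',ph,out[0][0],out[1][0])
E
```

```text
50 + [ 0.64  0.23  1.84 -0.82  0.83 -0.09] 0.0 pre [ 0.74  0.06  1.87 -0.75  0.98 -0.12] 0.0 lift [ 0.64  0.04  1.77 -0.68  1.02 -0.31] 0.0
   ph -180 [-0.37 -0.11  1.81  0.01  1.09  1.55] [-0.37  0.01  1.9   0.01  0.88  1.54]
   ph -135 [-0.48 -0.05  1.76  0.29  1.23  0.58] [-0.48  0.06  1.85  0.32  1.03  0.51]
   ph -90 [-0.51  0.1   1.6   0.35  1.5  -0.19] [-0.51  0.21  1.69  0.36  1.32 -0.26]
   ph -45 [-0.46  0.24  1.44  0.22  1.73 -0.89] [-0.46  0.34  1.53  0.22  1.55 -0.93]
   ph 0 [-0.37  0.31  1.37 -0.01  1.82 -1.59] [-0.37  0.4   1.45 -0.01  1.64 -1.59]
   ph 45 [-0.28  0.26  1.42 -0.23  1.73 -2.29] [-0.28  0.36  1.5  -0.23  1.55 -2.25]
   ph 90 [-0.23  0.14  1.56 -0.35  1.49 -2.99] [-0.23  0.24  1.65 -0.36  1.31 -2.92]
   ph 135 [-0.26 -0.02  1.73 -0.28  1.22  2.51] [-0.26  0.1   1.82 -0.31  1.02  2.58]
   ph 180 [-0.37 -0.11  1.81  0.01  1.09  1.55] [-0.37  0.01  1.9   0.01  0.88  1.54]
50 - [ 0.65  0.24  1.85 -0.88  0.83 -3.14] 0.03839 pre [ 0.76  0.08  1.89 -0.84  0.98 -3.14] 0.05734 lift [ 0.7   0.06  1.81 -0.89  1.   -3.14] 0.14484
   ph -180 [-0.37 -0.11  1.81  0.01 
[... 3706 characters left out ...]
02  0.67 -1.61]
   ph -135 [-0.54 -0.11  1.84  0.47  1.14 -2.69] [-0.54  0.02  1.93  0.53  0.95 -2.81]
   ph -90 [-0.57  0.12  1.61  0.51  1.54  2.87] [-0.57  0.24  1.69  0.52  1.37  2.77]
   ph -45 [-0.49  0.32  1.38  0.32  1.86  2.24] [-0.49  0.42  1.46  0.31  1.69  2.18]
   ph 0 [-0.37  0.41  1.27 -0.01  1.99  1.55] [-0.37  0.51  1.35 -0.01  1.81  1.55]
   ph 45 [-0.24  0.35  1.34 -0.33  1.86  0.87] [-0.24  0.46  1.42 -0.32  1.69  0.92]
   ph 90 [-0.17  0.17  1.55 -0.51  1.52  0.23] [-0.17  0.29  1.63 -0.53  1.36  0.33]
   ph 135 [-0.21 -0.06  1.79 -0.46  1.12 -0.5 ] [-0.21  0.07  1.88 -0.52  0.93 -0.38]
   ph 180 [-0.37 -0.2   1.92  0.02  0.89 -1.6 ] [-0.37 -0.06  2.01  0.02  0.67 -1.61]
```

```bash

python3 -m jog '[[[0.002,-0.047,0],[0,0,-0.14]],[[0.004,-0.094,-0.005],[0,0,-0.28]],[[0.006,-0.141,-0.01],[0,0,-0.42]],[[0.008,-0.188,-0.012],[0,0,-0.56]],[[0.01,-0.235,-0.012],[0,0,-0.7]]]' >/dev/null
python3 -m jog '[[[0.032,-0.035,0],[0,0,-0.14]],[[0.064,-0.07,-0.005],[0,0,-0.28]],[[0.096,-0.105,-0.01],[0,0,-0.42]],[[0.128,-0.14,-0.012],[0,0,-0.56]],[[0.16,-0.174,-0.012],[0,0,-0.7]]]' >/dev/null
python3 log.py
python3 -m jog '[[[0,0,0],[0,0,-0.14]],[[0,0,0],[0,0,-0.28]],[[0,0,0],[0,0,-0.42]],[[0,0,0],[0,0,-0.56]],[[0,0,0],[0,0,-0.7]]]' >/dev/null
python3 -m jog '[[[0,0,0],[0,0,-0.14]],[[0,0,0],[0,0,-0.28]],[[0,0,0],[0,0,-0.42]],[[0,0,0],[0,0,-0.56]],[[0,0,0],[0,0,-0.7]]]' >/dev/null
python3 -m jog '[[[0,0,0],[0,0,0]],[[0,0,0],[0,0,0]]]' >/dev/null
python3 log.py '[.56,.36,.33]'
python3 -c "
from h import *
grab('wrist','wrist2.png')"
```

```text
t 5.9 q [0.4599 0.1122 1.3998 0.     1.6334 0.6244] pos [0.5595 0.36   0.3225] z [-0.0034 -0.0017 -1.    ] y [ 0.9865 -0.1638 -0.0031] F [ 0.6665 -0.3721  0.4767] op 0.0851 g 0.0
t 7.1 q [ 0.4567  0.1101  1.4013  0.0001  1.6336 -0.7697] pos [0.56   0.3578 0.323 ] z [-0.0031 -0.0014 -1.    ] y [ 0.3377  0.9413 -0.0024] F [-0.4594 -0.254  -0.2454] op 0.0856 g 0.0
shift [ 0.0007  0.002  -0.007 ]
```

View pics/wrist2.png

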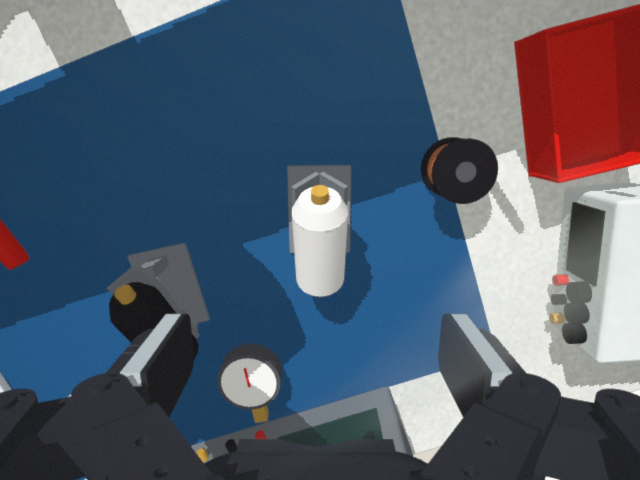

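The wrist view shows the white bowl almost aligned. Its stub is at (320,193) and the mouth-end outline reaches down to about (320,296). The black bowl at (150,310), the gauge at (249,380) and the spool at (460,170) are all clear of it. I'll measure the bowl's axis from the white outline.

```bash
python3 - <<'E'
from h import *
np.set_printoptions(precision=4,suppress=True)
w=grab('wrist'); t=grab('top'); im=w['image']; hsv=cv2.cvtColor(im,cv2.COLOR_BGR2HSV)
m=cv2.inRange(hsv,np.array([0,0,165]),np.array([180,40,255])); m[:180]=0;m[310:]=0;m[:,:270]=0;m[:,365:]=0
c=max(cv2.findContours(m,0,1)[0],key=cv2.contourArea); print('white',cv2.boundingRect(c))
mid=[];
for v in range(225,286,4):
    xs=np.where(m[v])[0]; mid.append((xs[0],xs[-1],v))
mid=np.array(mid,float); print(mid[::3])
cl=np.polyfit(mid[:,2],(mid[:,0]+mid[:,1]+1)/2,1); print('centreline',cl)
b=cv2.inRange(hsv,np.array([10,90,60]),np.array([30,255,255])); b[:175]=0;b[215:]=0;b[:,:295]=0;b[:,345:]=0
ys,xs=np.where(b); print('brass',xs.min(),xs.max(),ys.min(),ys.max(),xs.mean(),ys.mean())
# plane of axis: normal from two rays on centreline
u=lambda v:np.polyval(cl,v)
n=np.cross(ray(w,u(225),225),ray(w,u(285),285)); n/=np.linalg.norm(n); print('plane n',n)
# axis direction pitched 30 deg lying in plane: d.n=0
best=[(abs(np.dot(n,[np.cos(np.pi/6)*np.cos(y),np.cos(np.pi/6)*np.sin(y),-.5])),np.degrees(y)) for y in np.radians(np.arange(-50,20,.1))]; print('yaw',min(best)[1])
for z in(.095,.1,.105): print('stub at z',z,plane(w,xs.mean(),ys.mean()-2,z), 'top ray', plane(t,189.5,250.5,z))
s=grab('scene')
for nm,d,p in(('top',t,(189.5,250.5)),('scene',s,(411.2,200.5))): print(nm,tri(w,(xs.mean(),ys.mean()-2),d,p))
for L in(0,.12):
  pass
print('C',w['C'])
E
```

```text
white (291, 187, 57, 109)
[[292. 345. 225.]
 [293. 344. 237.]
 [294. 343. 249.]
 [295. 342. 261.]
 [296. 341. 273.]
 [299. 339. 285.]]
centreline [  0.0042 317.8281]
brass 311 327 184 203 318.98322147651004 193.85570469798657
plane n [-0.3322 -0.9432 -0.0045]
yaw -19.299999999999564
stub at z 0.095 [0.5495 0.3646 0.095 ] top ray [0.5503 0.3659 0.095 ]
stub at z 0.1 [0.5487 0.3648 0.1   ] top ray [0.5501 0.3644 0.1   ]
stub at z 0.105 [0.5479 0.365  0.105 ] top ray [0.55   0.3629 0.105 ]
top (array([0.5496, 0.3649, 0.0976]), np.float64(0.0012048280288513699))
scene (array([0.5497, 0.3652, 0.0971]), np.float64(0.001545298700479452))
C [0.4933 0.3822 0.4654]
```

```bash

python3 -m jog '[[[0.005,0.001,0.03],[0,-0.14,0]],[[0.01,0.002,0.065],[0,-0.28,0]],[[0.015,0.003,0.105],[0,-0.42,0]],[[0.02,0.003,0.145],[0,-0.56,0]],[[0.025,0.003,0.184],[0,-0.698,0]]]' >/dev/null
python3 -m jog '[[[0,0,0],[0,0,0]],[[0,0,0],[0,0,0]],[[0,0,0],[0,0,0]]]' 1
python3 log.py '[.598,.348,.0625]'
python3 - <<'E'
from h import *
o=ctrl.get_obs(); h=np.array([np.cos(np.radians(-19.3)),np.sin(np.radians(-19.3)),0]); a=h*np.cos(np.radians(50))-[0,0,np.sin(np.radians(50))]
y=np.array([-h[1],h[0],0]); M=np.c_[np.cross(y,a),y,a]
print('turn',(R.from_rotvec(o['tool_rot']).inv()*R.from_matrix(M)).as_rotvec())
w=grab('wrist','wrist3.png'); print(proj(w,[.5497,.365,.0975]),proj(w,np.array([.5497,.365,.0975])+.12*np.array([.8174,-.2862,-.5])))
E
```

```text
t: 8.1
tool_pos: [0.5413, 0.3708, 0.1467]
tool_rot: [0.42, 2.41, -0.144]
contact_force: [-0.2, 0.3, 0.9]
opening: 0.0853
grip_force: 0.0
t 8.1 q [ 0.728   0.0596  1.8692 -0.7492  0.9743 -0.1379] pos [0.5413 0.3708 0.1467] z [ 0.6092 -0.2118 -0.7642] y [0.3359 0.9419 0.0068] F [-0.2097  0.3017  0.8504] op 0.0853 g 0.0
shift [ 0.0076 -0.003   0.1037]
turn [ 0.0014865   0.00285957 -0.00872246]
(np.float64(309.0153650672584), np.float64(230.67448582850267)) (np.float64(311.92031289137896), np.float64(245.90464984236237))
```

View pics/wrist3.png

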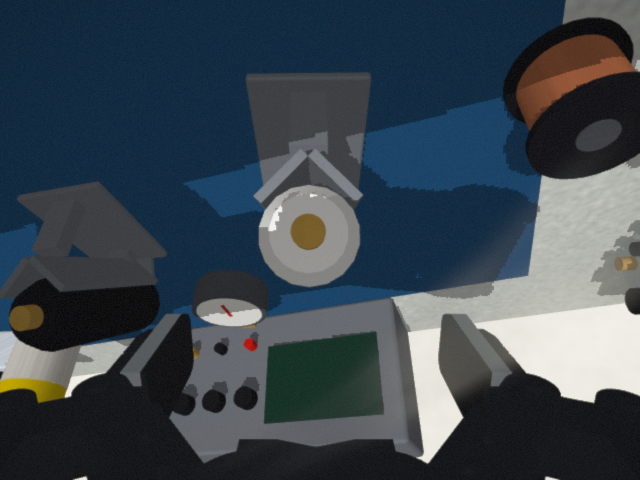

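The stub tip shows at (308.5,231) against a predicted (309,231), so the axis estimate is good. I'll advance and grip.

```bash

python3 -m jog '[[[0.003,-0.001,0.03],[0,0,0]],[[0.006,-0.003,0.06],[0,0,0]],[[0.007,-0.003,0.085],[0,0,0]],[[0.0075,-0.003,0.104],[0,0,0]],[[0.0075,-0.003,0.104],[0,0,0]]]'
python3 -m jog '[[[0,0,0],[0,0,0]]]' >/dev/null; python3 log.py '[.598,.348,.0625]'
```

```text
t: 8.65
tool_pos: [0.5978, 0.3451, 0.0586]
tool_rot: [0.422, 2.412, -0.151]
contact_force: [-0.7, 0.0, 0.2]
opening: 0.0856
grip_force: 0.0
t 8.75 q [ 0.6341  0.2313  1.8453 -0.8241  0.8123 -0.0824] pos [0.5972 0.3465 0.0602] z [ 0.608  -0.2142 -0.7645] y [0.3368 0.9416 0.004 ] F [-0.3914 -0.7486  0.0427] op 0.0853 g 0.0
shift [-0.0017  0.0017 -0.0016]
```

```bash

python3 -m jog '[[[-0.001,0.001,-0.001],[0,0,0]],[[-0.001,0.001,-0.001],[0,0,0]],[[-0.001,0.001,-0.001],[0,0,0]],[[-0.001,0.001,-0.001],[0,0,0]],[[-0.001,0.001,-0.001],[0,0,0]]]' 0.4 45
python3 log.py
```

```text
t: 9.25
tool_pos: [0.5959, 0.3483, 0.0606]
tool_rot: [0.415, 2.411, -0.148]
contact_force: [-3.0, 1.4, 5.9]
opening: 0.0518
grip_force: 46.2
t 9.25 q [ 0.6376  0.2305  1.8452 -0.8236  0.8139 -0.0839] pos [0.5959 0.3483 0.0606] z [ 0.6083 -0.213  -0.7646] y [0.3336 0.9427 0.0028] F [-3.0397  1.3908  5.9337] op 0.0518 g 46.2
```

```bash

python3 -m jog '[[[-0.006,0,-0.008],[0,0,0]],[[-0.02,0,-0.024],[0,0,0]],[[-0.045,0,-0.054],[0,0,0]],[[-0.07,0,-0.084],[0,0,0]],[[-0.095,0,-0.114],[0,0,0]]]'
python3 -m jog '[[[-0.02,0,-0.024],[0,0,0]],[[-0.045,0,-0.054],[0,0,0]],[[-0.055,0,-0.065],[0,0,0]]]' >/dev/null
python3 log.py '[.62,-.16,.32]'
python3 - <<'E'
from h import *
w=grab('wrist','wrist4.png')
E
```

```text
t: 9.75
tool_pos: [0.5935, 0.3463, 0.2071]
tool_rot: [0.417, 2.416, -0.154]
contact_force: [1.1, 1.4, -1.2]
opening: 0.0517
grip_force: 47.6
t 10.05 q [ 0.6367 -0.0332  1.6996 -0.6337  1.1209 -0.4116] pos [0.5957 0.3474 0.2972] z [ 0.6094 -0.2125 -0.7638] y [0.335  0.9422 0.0051] F [ 0.6639  0.5306 -0.434 ] op 0.0513 g 47.6
shift [-0.1636 -0.4698  0.1053]
```

View pics/wrist4.png

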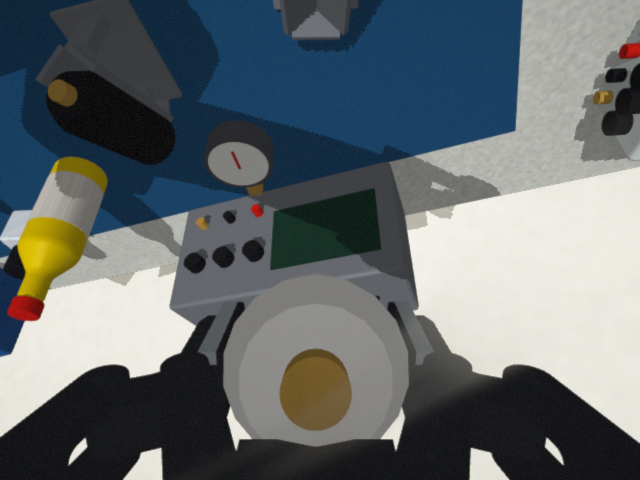

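The wrist view shows the bowl held square between the pads, with the stub at (315,390) and the body circle centred near (315,368). The empty cradle is at (315,15). I'll carry it over the peg while turning it 60°.

```bash

python3 -m jog '[[[-0.01,-0.03,0.006],[0,0.1,0]],[[-0.025,-0.073,0.016],[0,0.24,0]],[[-0.041,-0.119,0.026],[0,0.38,0]],[[-0.057,-0.165,0.037],[0,0.53,0]],[[-0.073,-0.211,0.047],[0,0.66,0]]]' >/dev/null
python3 -m jog '[[[-0.02,-0.045,-0.003],[0,0.12,0]],[[-0.04,-0.09,-0.006],[0,0.24,0]],[[-0.06,-0.135,-0.008],[0,0.35,0]],[[-0.08,-0.18,-0.011],[0,0.387,0]],[[-0.095,-0.22,-0.013],[0,0.387,0]]]' >/dev/null
python3 -m jog '[[[0,0,0],[0,0,0]],[[0,0,0],[0,0,0]]]' >/dev/null
python3 log.py '[.62,-.16,.30]'
python3 - <<'E'
from h import *
np.set_printoptions(precision=4,suppress=True)
import json
o=ctrl.get_obs(); T=R.from_rotvec(o['tool_rot']).as_matrix()
# bowl in tool frame at grasp: from log line with opening .0518 (the last before lift)
D=[json.loads(l) for l in open('log.jsonl')]
q,x,rv=[d for d in D if abs(d[1][2]-.0606)<2e-4][-1]; G=R.from_rotvec(rv).as_matrix()
st=G.T@(np.array([.5497,.365,.0975])-x); m=G.T@np.array([.8174,-.2862,-.5]); print('stub in tool',st,'axis',m)
m=m*[1,0,1]; m/=np.linalg.norm(m); st[1]=0
np.save('bowl.npy',np.r_[st,m])
S=o['tool_pos']+T@st; d=T@m; print('stub',S,'axis',d,'tilt deg',np.degrees(np.arccos(-d[2])),'mouth',S+.12*d)
s=grab('scene','scene2.png'); t=grab('top','top2.png')
for n,c in(('scene',s),('top',t)): print(n,'stub',proj(c,S),'mouth',proj(c,S+.12*d),'seat',proj(c,[.62,-.16,.045]))
b=s['image']; 
def c(im,u,v,w,h,f): u=int(max(0,u));v=int(max(0,v)); return cv2.resize(im[v:v+h,u:u+w],None,fx=f,fy=f,interpolation=cv2.INTER_CUBIC)
p=proj(s,S+.06*d); r=proj(t,S+.06*d); print('offs',p,r)
cv2.imwrite('pics/c2.png',np.hstack([c(b,p[0]-65,p[1]-60,130,190,3),c(t['image'],r[0]-65,r[1]-60,130,190,3)]))
E
```

```text
t 11.3 q [-0.3144  0.2616  1.2687  0.0113  1.9641 -1.5387] pos [ 0.6201 -0.1206  0.3167] z [-0.3254  0.1168 -0.9383] y [0.3373 0.9414 0.0002] F [-0.3222  1.5149 -1.5586] op 0.0514 g 47.6
shift [-0.0182 -0.0372  0.011 ]
stub in tool [ 0.0138  0.0005 -0.0598] axis [-0.3399  0.0015  0.9405]
stub [ 0.6274 -0.1232  0.3776] axis [-0.0058  0.0023 -1.    ] tilt deg 0.359597480074599 mouth [ 0.6267 -0.1229  0.2576]
scene stub (np.float64(280.54911558985964), np.float64(195.74571440794278)) mouth (np.float64(282.83925801472174), np.float64(235.32908966257807)) seat (np.float64(272.8520581967224), np.float64(298.44858374562006))
top stub (np.float64(426.12121847188484), np.float64(201.25900501598153)) mouth (np.float64(411.42722968207164), np.float64(209.89974262956355)) seat (np.float64(408.61636459545093), np.float64(222.71000486744273))
offs (np.float64(281.7337071198894), np.float64(216.22048075766185)) (np.float64(418.23240445030876), np.float64(205.89798854984963))
```

View pics/c2.png

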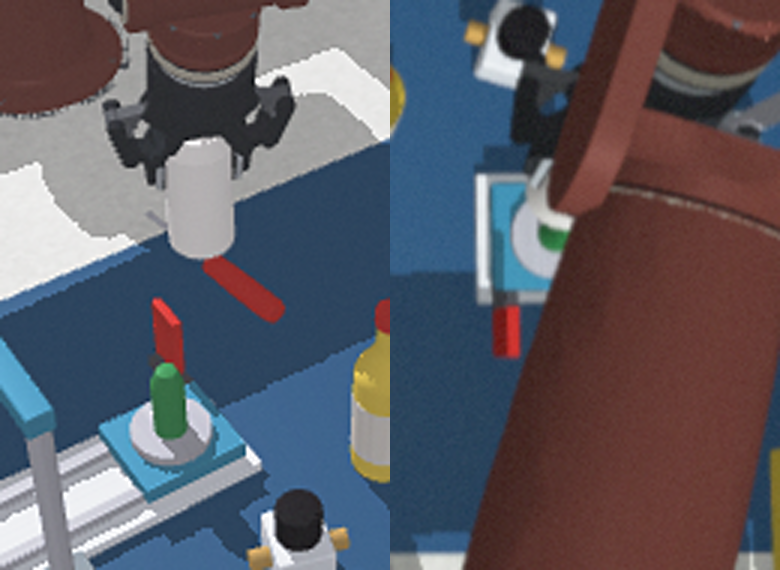

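In the scene crop the bowl hangs mouth down and vertical. Its mouth centre is near (283.7,237) against a predicted (282.8,235.3), and the peg axis is at about (272,282). I'll move over the peg, hover low, and compare the two axes.

```bash

python3 -m jog '[[[-0.002,-0.0366,0.005],[0,0,0]],[[-0.012,-0.0366,0.03],[0,0,0]],[[-0.025,-0.0366,0.06],[0,0,0]],[[-0.0392,-0.0366,0.0921],[0,0,0]],[[-0.0392,-0.0366,0.0921],[0,0,0]]]' >/dev/null
python3 -m jog '[[[0,0,0],[0,0,0]],[[0,0,0],[0,0,0]]]' >/dev/null
cat > chk.py <<'E'
from h import *
np.set_printoptions(precision=4,suppress=True)
o=ctrl.get_obs(); T=R.from_rotvec(o['tool_rot']).as_matrix(); b=np.load('bowl.npy')
S=o['tool_pos']+T@b[:3]; d=T@b[3:]; mo=S+.12*d; print('mouth',mo,'axis',d)
E
python3 log.py
python3 - <<'E'
from chk import *
s=grab('scene','scene3.png'); hsv=cv2.cvtColor(s['image'],cv2.COLOR_BGR2HSV)
P=proj(s,mo); A=proj(s,S+.04*d); print('pred mouth',P,'upper',A,'peg seat pred',proj(s,[.619,-.159,.045]),'tip',proj(s,[.619,-.159,.12]))
gr=cv2.inRange(hsv,np.array([50,90,30]),np.array([75,255,255]))
for v in range(int(P[1])+6,int(P[1])+70,4):
    xs=np.where(gr[v,230:320])[0]+230
    if len(xs)>3: print('peg',v,xs[0],xs[-1],(xs[0]+xs[-1])/2)
wh=cv2.inRange(hsv,np.array([0,0,120]),np.array([180,45,255]))
for v in range(int(A[1]),int(P[1])+16,4):
    xs=np.where(wh[v,240:310])[0]+240
    if len(xs): print('bowl',v,xs[0],xs[-1],(xs[0]+xs[-1])/2)
p=proj(s,mo); im=s['image'][int(p[1])-70:int(p[1])+80,int(p[0])-70:int(p[0])+70]
cv2.imwrite('pics/c3.png',cv2.resize(im,None,fx=4,fy=4,interpolation=cv2.INTER_CUBIC))
E
```

```text
t 12.1 q [-0.3621  0.3048  1.3721 -0.0075  1.81   -1.5928] pos [ 0.6144 -0.1556  0.222 ] z [-0.3191  0.1131 -0.9409] y [ 0.334   0.9426 -0.    ] F [-0.0574 -0.4005 -0.9072] op 0.0519 g 47.7
mouth [ 0.6214 -0.1581  0.163 ] axis [ 0.0013 -0.0005 -1.    ]
pred mouth (np.float64(271.1371715027101), np.float64(267.42998140712155)) upper (np.float64(269.1553359803409), np.float64(244.02847272091503)) peg seat pred (np.float64(272.9950654397127), np.float64(298.04668147249043)) tip (np.float64(271.334708699916), np.float64(278.7372397315635))
peg 277 269 273 271.0
peg 281 267 275 271.0
peg 285 266 276 271.0
peg 289 267 277 272.0
peg 293 268 277 272.5
peg 297 268 277 272.5
peg 301 270 275 272.5
bowl 244 240 283 261.5
bowl 248 257 283 270.0
bowl 252 257 280 268.5
bowl 256 260 281 270.5
bowl 260 260 281 270.5
bowl 264 260 281 270.5
bowl 268 261 281 271.0
bowl 272 264 278 271.0
```

View pics/c3.png

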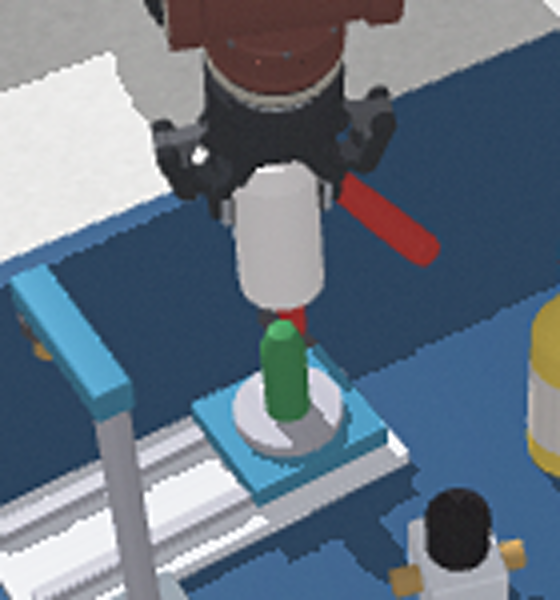

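The bowl axis (271.0) and peg axis (271–272) line up in the scene view. I'll descend in stages, watching the force.

```bash

python3 -m jog '[[[0,-0.0016,0.004],[0,0,0]],[[-0.005,-0.0016,0.018],[0,0,0]],[[-0.01,-0.0016,0.033],[0,0,0]],[[-0.0155,-0.0016,0.0475],[0,0,0]],[[-0.0155,-0.0016,0.0475],[0,0,0]]]'; python3 chk.py; sleep 0
python3 -m jog '[[[-0.0045,0,0.0125],[0,0,0]],[[-0.009,0,0.025],[0,0,0]],[[-0.0135,0,0.0375],[0,0,0]],[[-0.018,0,0.05],[0,0,0]],[[-0.018,0,0.05],[0,0,0]]]'; python3 chk.py
```

```text
t: 12.65
tool_pos: [0.6091, -0.1563, 0.1647]
tool_rot: [-0.475, -2.748, -0.086]
contact_force: [-0.8, 0.6, -2.5]
opening: 0.0516
grip_force: 47.7
mouth [ 0.6155 -0.1586  0.1056] axis [-0.0091  0.0034 -1.    ]
t: 13.15
tool_pos: [0.6095, -0.1564, 0.113]
tool_rot: [-0.475, -2.751, -0.085]
contact_force: [-0.5, 0.2, -2.7]
opening: 0.052
grip_force: 47.7
mouth [ 0.6161 -0.1587  0.0539] axis [-0.0068  0.0026 -1.    ]
```

```bash

python3 -m jog '[[[0,0,0],[0,0,0]],[[0,0,0],[0,0,0]]]'; python3 chk.py; python3 log.py
```

```text
t: 13.35
tool_pos: [0.6116, -0.1572, 0.117]
tool_rot: [-0.476, -2.757, -0.084]
contact_force: [0.3, -0.1, -0.2]
opening: 0.0517
grip_force: 47.7
mouth [ 0.6185 -0.1596  0.058 ] axis [-0.0008  0.0003 -1.    ]
t 13.35 q [-0.3657  0.3839  1.4545 -0.0082  1.6508 -1.5939] pos [ 0.6116 -0.1572  0.117 ] z [-0.321   0.1142 -0.9402] y [ 0.3351  0.9422 -0.    ] F [ 0.3268 -0.1266 -0.1843] op 0.0517 g 47.7
```

```bash

python3 -m jog '[[[-0.0015,0,0.0042],[0,0,0]],[[-0.003,0,0.0085],[0,0,0]],[[-0.003,0,0.0085],[0,0,0]],[[-0.003,0,0.0085],[0,0,0]]]'; python3 chk.py
python3 -m jog '[[[-0.0005,0,0.0014],[0,0,0]],[[-0.0005,0,0.0014],[0,0,0]],[[-0.0005,0,0.0014],[0,0,0]]]'; python3 chk.py
python3 -m jog '[[[-0.0005,0,0.0014],[0,0,0]],[[-0.0005,0,0.0014],[0,0,0]],[[-0.0005,0,0.0014],[0,0,0]]]'; python3 chk.py
```

```text
t: 13.75
tool_pos: [0.6109, -0.1569, 0.1069]
tool_rot: [-0.476, -2.755, -0.084]
contact_force: [0.1, -0.2, -0.8]
opening: 0.0515
grip_force: 47.7
mouth [ 0.6176 -0.1593  0.0479] axis [-0.0026  0.0009 -1.    ]
t: 14.05
tool_pos: [0.611, -0.157, 0.1057]
tool_rot: [-0.476, -2.756, -0.084]
contact_force: [-0.5, -1.2, -1.1]
opening: 0.0518
grip_force: 47.7
mouth [ 0.6179 -0.1594  0.0467] axis [-0.0021  0.0008 -1.    ]
t: 14.35
tool_pos: [0.611, -0.1569, 0.1042]
tool_rot: [-0.476, -2.756, -0.084]
contact_force: [0.6, 0.5, -1.3]
opening: 0.0515
grip_force: 47.7
mouth [ 0.6178 -0.1594  0.0451] axis [-0.0022  0.0008 -1.    ]
```

Still free of contact, so I'll continue in 1.5 mm steps until the seat pushes back.

```bash

for i in 1; do python3 -m jog '[[[-0.0005,0,0.0014],[0,0,0]],[[-0.0005,0,0.0014],[0,0,0]],[[-0.0005,0,0.0014],[0,0,0]]]' | grep -E 'force'; python3 chk.py; done
python3 -m jog '[[[-0.0005,0,0.0014],[0,0,0]],[[-0.0005,0,0.0014],[0,0,0]],[[-0.0005,0,0.0014],[0,0,0]]]' | grep -E 'force'; python3 chk.py
```

```text
contact_force: [-0.7, 1.3, -1.3]
grip_force: 47.7
mouth [ 0.6178 -0.1594  0.0436] axis [-0.0023  0.0008 -1.    ]
contact_force: [0.8, 0.2, -0.8]
grip_force: 47.7
mouth [ 0.6178 -0.1594  0.0421] axis [-0.0023  0.0008 -1.    ]
```

```bash

python3 -m jog '[[[-0.0004,0,0.001],[0,0,0]],[[-0.0004,0,0.001],[0,0,0]],[[-0.0004,0,0.001],[0,0,0]]]' | grep -E 'contact'; python3 chk.py
python3 - <<'E'
from chk import *
s=grab('scene'); p=proj(s,[.619,-.159,.1]); im=s['image'][int(p[1])-50:int(p[1])+50,int(p[0])-60:int(p[0])+60]
cv2.imwrite('pics/c4.png',cv2.resize(im,None,fx=6,fy=6,interpolation=cv2.INTER_CUBIC))
E
```

```text
contact_force: [-1.0, 0.4, 3.3]
mouth [ 0.6181 -0.1594  0.0418] axis [-0.0018  0.0006 -1.    ]
mouth [ 0.6181 -0.1594  0.0418] axis [-0.0018  0.0006 -1.    ]
```

View pics/c4.png

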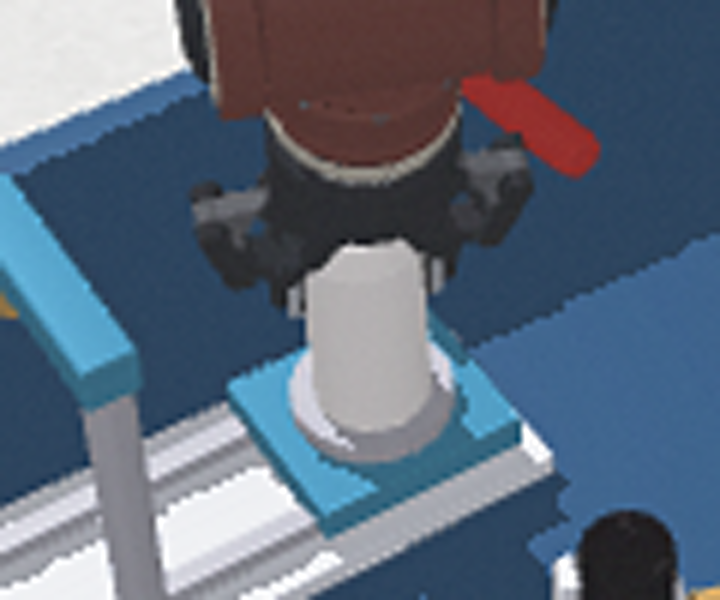

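The crop shows the bowl on the seat disc, centred, with an upward force of 3–4 N. I'll seat it slightly more and release.

```bash

python3 -m jog '[[[-0.0002,0,0.0006],[0,0,0]],[[-0.0002,0,0.0006],[0,0,0]]]' | grep contact; python3 chk.py
python3 -m jog '[[[0,0,0],[0,0,0]],[[0,0,0],[0,0,0]],[[0,0,0],[0,0,0]],[[0,0,0],[0,0,0]],[[0,0,0],[0,0,0]]]' 1
python3 -m jog '[[[0,0,0],[0,0,0]],[[0,0,-0.02],[0,0,0]],[[0,0,-0.05],[0,0,0]],[[0,0,-0.09],[0,0,0]],[[0,0,-0.13],[0,0,0]]]'
python3 -m jog '[[[0,0,-0.03],[0,0,0]],[[0,0,-0.03],[0,0,0]],[[0,0,-0.03],[0,0,0]]]' >/dev/null
python3 log.py
python3 - <<'E'
from h import *
s=grab('scene'); p=proj(s,[.619,-.159,.1]); im=s['image'][int(p[1])-60:int(p[1])+60,int(p[0])-70:int(p[0])+70]
cv2.imwrite('pics/c5.png',cv2.resize(im,None,fx=5,fy=5,interpolation=cv2.INTER_CUBIC))
E
```

```text
contact_force: [-2.7, 0.7, 6.2]
mouth [ 0.6181 -0.1595  0.0418] axis [-0.0019  0.0006 -1.    ]
t: 16.0
tool_pos: [0.611, -0.1569, 0.0993]
tool_rot: [-0.476, -2.755, -0.084]
contact_force: [0.4, -0.1, -0.3]
opening: 0.0849
grip_force: 0.0
t: 16.5
tool_pos: [0.6529, -0.1718, 0.2225]
tool_rot: [-0.475, -2.754, -0.084]
contact_force: [-0.1, -0.1, 1.1]
opening: 0.0855
grip_force: 0.0
t 16.8 q [-0.364   0.4117  1.1917 -0.008   1.8855 -1.5942] pos [ 0.6629 -0.1754  0.2505] z [-0.3207  0.1141 -0.9403] y [ 0.3352  0.9422 -0.    ] F [ 0.0364  0.1445 -0.6646] op 0.0852 g 0.0
```

View pics/c5.png

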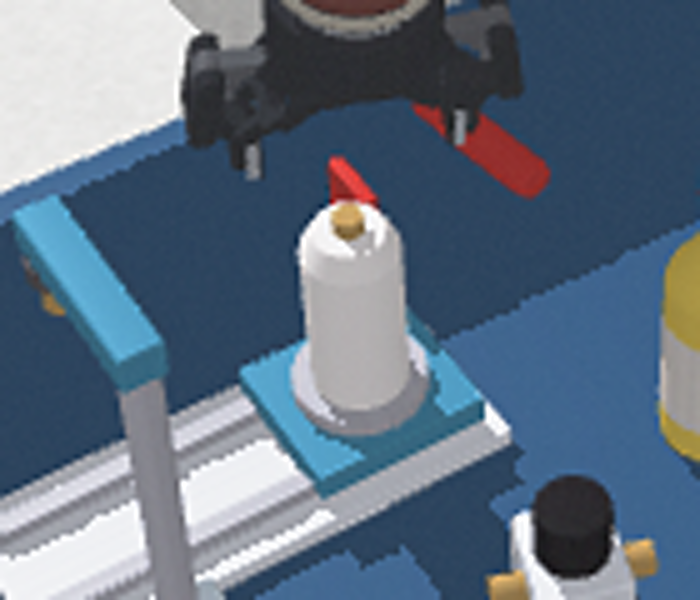

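The bowl stands upright on the seat with the gripper clear of it. Next I'll work out the move to a vertical tool above the tab.

```bash
cat > go.py <<'E'
from h import *
np.set_printoptions(precision=4,suppress=True)
import sys
g=np.array(eval(sys.argv[1])); o=ctrl.get_obs(); T=R.from_rotvec(o['tool_rot']).as_matrix()
M=np.c_[[-1.,0,0],[0,1,0],[0,0,-1]]
print('shift',T.T@(g-o['tool_pos']),'turn',R.from_matrix(T.T@M).as_rotvec(),'F',o['contact_force'],'pos',o['tool_pos'])
E
python3 go.py '[.53,-.114,.25]'; python3 - <<'E'
from ik import *
q=ctrl.get_obs()['q']; M=np.c_[[-1.,0,0],[0,1,0],[0,0,-1]]
for x in([.53,-.114,.25],[.53,-.114,.075],[.53,-.264,.075],[.53,-.264,.25]): q,e=ik(np.array(x),M,q); print(q.round(2),e)
E
```

```text
shift [0.1366 0.0133 0.0486] turn [ 0.06   -0.3471 -0.3382] F [ 0.1565  0.3789 -0.3366] pos [ 0.6621 -0.1751  0.2487]
[-0.35 -0.16  1.78 -0.    1.51 -1.92] 2.756132018201905e-09
[-0.35  0.01  1.93 -0.    1.2  -1.92] 1.5397633080988202e-13
[-0.59  0.12  1.81  0.    1.21 -2.16] 2.0368741250154165e-09
[-0.59 -0.04  1.67 -0.    1.51 -2.16] 1.284789784767211e-09
```

```bash

python3 -m jog '[[[0.027,0.003,0.01],[0.012,-0.07,-0.068]],[[0.055,0.005,0.02],[0.024,-0.14,-0.135]],[[0.082,0.008,0.03],[0.036,-0.21,-0.203]],[[0.11,0.011,0.039],[0.048,-0.28,-0.27]],[[0.1366,0.0133,0.0486],[0.06,-0.3471,-0.3382]]]' 0.6 >/dev/null
python3 -m jog '[[[0,0,0],[0,0,0]],[[0,0,0],[0,0,0]],[[0,0,0],[0,0,0]]]' >/dev/null
python3 go.py '[.53,-.114,.075]'
python3 - <<'E'
from h import *
t=grab('wrist','wrist6.png')
hsv=cv2.cvtColor(t['image'],cv2.COLOR_BGR2HSV)
for c in blobs(t['image'],[0,150,60],[6,255,255],3,40): print(cv2.boundingRect(c),cv2.minAreaRect(c))
print(proj(t,[.54,-.114,.097]),proj(t,[.52,-.114,.097]),proj(t,[.56,-.114,.097]))
E
```

```text
shift [0.0009 0.0005 0.1754] turn [-0.0003  0.0004 -0.0006] F [0.7674 0.0181 0.3368] pos [ 0.5308 -0.1144  0.2504]
(429, 80, 37, 118) ((447.15350341796875, 138.8219757080078), (116.90194702148438, 29.511737823486328), 85.76361083984375)
(308, 192, 13, 66) ((313.9999694824219, 224.49996948242188), (11.999998092651367, 64.99998474121094), 0.0)
(np.float64(316.1453352242421), np.float64(236.84558913327524)) (np.float64(316.11580751106214), np.float64(209.9641336147066)) (np.float64(316.1737958943253), np.float64(262.75562937944994))
```

The tab shows at u≈314 against a predicted 316, so it is well inside the open fingers. I'll go down, pinch it and slide home gently.

```bash

python3 -m jog '[[[0,0,0.04],[0,0,0]],[[0,0,0.085],[0,0,0]],[[0,0,0.13],[0,0,0]],[[0,0,0.165],[0,0,0]],[[0,0,0.175],[0,0,0]]]' | grep contact
python3 -m jog '[[[0,0,0],[0,0,0]],[[0,0,0],[0,0,0]],[[0,0,0],[0,0,0]],[[0,0,0],[0,0,0]],[[0,0,0],[0,0,0]]]' 0 20
python3 -m jog '[[[0,-0.002,0],[0,0,0]],[[0,-0.006,0],[0,0,0]],[[0,-0.012,0],[0,0,0]],[[0,-0.02,0],[0,0,0]],[[0,-0.03,0],[0,0,0]]]' | grep -E 'tool_pos|contact'
python3 -m jog '[[[0,-0.01,0],[0,0,0]],[[0,-0.02,0],[0,0,0]],[[0,-0.03,0],[0,0,0]],[[0,-0.04,0],[0,0,0]],[[0,-0.05,0],[0,0,0]]]' | grep -E 'tool_pos|contact'
python3 go.py '[.53,-.263,.075]'
```

```text
contact_force: [-1.0, 0.6, -0.6]
t: 18.7
tool_pos: [0.5329, -0.1154, 0.0788]
tool_rot: [-0.001, 3.135, -0.005]
contact_force: [2.2, -1.9, 5.9]
opening: 0.0095
grip_force: 24.1
tool_pos: [0.5332, -0.1441, 0.0788]
contact_force: [4.6, 2.0, 6.4]
tool_pos: [0.5338, -0.1945, 0.0789]
contact_force: [6.3, 2.7, 4.5]
shift [ 0.0038 -0.0685  0.0039] turn [-0.0008  0.0092  0.0002] F [6.2757 2.7163 4.4678] pos [ 0.5338 -0.1945  0.0789]
```

```bash

python3 -m jog '[[[0,-0.01,0],[0,0,0]],[[0,-0.02,0],[0,0,0]],[[0,-0.03,0],[0,0,0]],[[0,-0.04,0],[0,0,0]],[[0,-0.048,0],[0,0,0]]]' | grep -E 'tool_pos|contact'
python3 -m jog '[[[0,-0.006,0],[0,0,0]],[[0,-0.01,0],[0,0,0]],[[0,-0.014,0],[0,0,0]],[[0,-0.017,0],[0,0,0]],[[0,-0.017,0],[0,0,0]]]' | grep -E 'tool_pos|contact'
python3 -m jog '[[[0,-0.0015,0],[0,0,0]],[[0,-0.003,0],[0,0,0]],[[0,-0.003,0],[0,0,0]],[[0,-0.003,0],[0,0,0]]]' | grep -E 'tool_pos|contact'
```

```text
tool_pos: [0.5343, -0.2426, 0.0789]
contact_force: [8.9, 2.6, 2.8]
tool_pos: [0.5345, -0.2598, 0.0789]
contact_force: [9.6, 0.7, 2.1]
tool_pos: [0.5345, -0.2625, 0.0789]
contact_force: [9.5, 1.2, 0.7]
```

```bash

python3 -m jog '[[[0,-0.001,0],[0,0,0]],[[0,-0.002,0],[0,0,0]],[[0,-0.003,0],[0,0,0]],[[0,-0.003,0],[0,0,0]]]' | grep -E 'tool_pos|contact'
python3 -m jog '[[[0,-0.001,0],[0,0,0]],[[0,-0.002,0],[0,0,0]],[[0,-0.002,0],[0,0,0]]]' | grep -E 'tool_pos|contact'
```

```text
tool_pos: [0.5346, -0.2653, 0.0789]
contact_force: [8.5, 1.8, 3.3]
tool_pos: [0.5346, -0.2655, 0.0789]
contact_force: [8.8, 8.0, 5.0]
```

The end stop is reached, with 150 mm of travel and the force rising. I'll release, lift and check.

```bash

python3 -m jog '[[[0,0.002,0],[0,0,0]],[[0,0.002,0],[0,0,0]],[[0,0.002,0],[0,0,0]],[[0,0.002,0],[0,0,0]]]' 0.6 | grep -E 'contact|opening'
python3 -m jog '[[[0,0,-0.02],[0,0,0]],[[0,0,-0.06],[0,0,0]],[[0,0,-0.1],[0,0,0]],[[0,0,-0.14],[0,0,0]],[[0,0,-0.18],[0,0,0]]]' | grep -E 'contact|pos'
python3 -m jog '[[[0.05,0.03,-0.03],[0,0,0]],[[0.1,0.07,-0.03],[0,0,0]],[[0.14,0.1,-0.03],[0,0,0]],[[0.14,0.1,-0.03],[0,0,0]],[[0.14,0.1,-0.03],[0,0,0]]]' | grep -E 'contact|pos'
python3 - <<'E'
from h import *
s=grab('scene'); p=proj(s,[.619,-.309,.1]); print('mouth pred',proj(s,[.62,-.309,.045]),'stub',proj(s,[.62,-.309,.165]))
im=s['image']; a=cv2.resize(im[int(p[1])-60:int(p[1])+60,int(p[0])-60:int(p[0])+60],None,fx=4,fy=4,interpolation=cv2.INTER_CUBIC)
t=grab('top'); r=proj(t,[.6,-.27,.05]); print(r,'top stub',proj(t,[.62,-.309,.165]))
b=cv2.resize(t['image'][int(r[1])-60:int(r[1])+60,int(r[0])-40:int(r[0])+40],None,fx=4,fy=4,interpolation=cv2.INTER_CUBIC)
cv2.imwrite('pics/c6.png',np.hstack([a,b]))
for c in blobs(t['image'],[0,150,60],[6,255,255],6,15): print('red',cv2.boundingRect(c))
E
```

```text
contact_force: [0.6, 0.1, 0.5]
opening: 0.0511
tool_pos: [0.5299, -0.2652, 0.2573]
contact_force: [0.5, 0.2, 0.6]
tool_pos: [0.3887, -0.1638, 0.2861]
contact_force: [0.7, 0.0, -0.5]
mouth pred (np.float64(221.21061176348755), np.float64(323.1531482087726)) stub (np.float64(214.90360579869517), np.float64(291.64047138386934))
(np.float64(453.93567409305547), np.float64(230.63084385320764)) top stub (np.float64(487.549883163015), np.float64(217.83836265755912))
red (59, 218, 56, 59)
red (336, 262, 14, 38)
red (448, 247, 12, 16)
red (341, 165, 12, 12)
```

View pics/c6.png

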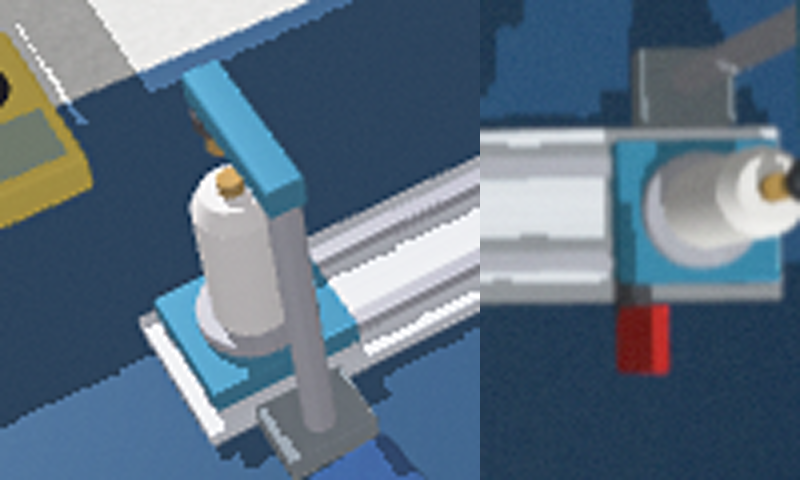

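The bowl stands upright on the seat under the nozzle (stub at about (217,290) in the scene view), the carriage is at its stop, and the other objects in view look unmoved. I'll hand it in.

```bash
python3 -c "
from station import job
print(job.finish_job())"
```

```text
the job is handed in; nothing more can be done
None
```

The job is handed in: the white bowl stands mouth down over the peg on the steel seat, the carriage is back at its home stop under the nozzle, and nothing else was moved as far as the last pictures show; the judge's verdict was not returned.

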